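# Feel out the covered reagent rack, load the empty lane

### The job

Under the opaque cover of the reagent rack two of the three lanes hold stock and one is empty: push each lane's slide forward, gently, until you feel it stop, so that all three are up against whatever is in their lanes; the one that runs through to the end has the empty lane. Then draw that slide fully back, stand the spare dropper bottle upright in its loading bay and let go, and push the slide forward again until the bottle is home against the far end. Leave all three slides snug against their bottles, and do not disturb the cup, timer and vial.

Things in the scene. Friction and masses are not known exactly. Their poses are not given: they have to be found in the camera images.
- rack: fixed white rack for light-sensitive bottles, 93 mm high. x: along the lanes, away from the robot; y left; z up. Origin on the table, mid-width, under the cover's near edge. Base x -105 to 115, y -79 to 79. Lane centres y = 46 (left), 0, -46 (right), lanes 35 wide, dividers 11 thick, floor z = 10. Open bays at x < 0 (dividers 45 high)
- cover_edge (a point): middle of the near edge of the opaque grey cover's top, 93 mm above the table, at rack x = 0. The cover runs from here to the far end and hides the lanes; slots 6 wide over the dividers let the slides' stems through. Its top is flat, only the tabs stand above it. Under it the lanes narrow to 28 above z = 70.
- end_wall (a point): inner face of the end wall, middle lane's floor, rack x = 108 mm. Under the cover one lane hides one loose bottle, another a twin pack 60 long, one nothing; which is which changes. Stock starts up to 40 short of the wall and is pushed along at under 1 N; at the wall it stops the slide firmly. 5 N is plenty to feel the stop; a blow over 100 N rams it (70 mm/s gives 50).
- spare_bottle: dropper bottle, white body 28 diameter x 50 high, narrower screw cap and nozzle 20 diameter (tapering upwards) from 47 to 73 high, 40 g, stands upright on the table to the right of the rack; hold it by the cap. Origin at the centre of its underside, z up.
- slide_left (a joint): travel of the left slide to the far end, m. 0: drawn fully back behind its bay; 0.180: as far as it goes (empty lane). 0.155: its plate bears on one bottle that stands at the end wall; 0.123: on a twin pack there. Starts at 0.080 to 0.092, just closing the cover's mouth. Moves at about 1 N and stays where it is left.
- slide_middle (a joint): travel of the middle slide to the far end, m. 0: drawn fully back behind its bay; 0.180: as far as it goes (empty lane). 0.155: its plate bears on one bottle that stands at the end wall; 0.123: on a twin pack there. Starts at 0.080 to 0.092, just closing the cover's mouth. Moves at about 1 N and stays where it is left.
- slide_right (a joint): travel of the right slide to the far end, m. 0: drawn fully back behind its bay; 0.180: as far as it goes (empty lane). 0.155: its plate bears on one bottle that stands at the end wall; 0.123: on a twin pack there. Starts at 0.080 to 0.092, just closing the cover's mouth. Moves at about 1 N and stays where it is left.
- tab_left (a point): centre of the left slide's black rubber thumb tab, a plate 8 mm (along the lane) x 20 x 18 high, its underside 4 above the cover. It moves with the slide (rack x = travel - 77.5), over the divider 23 to the left of its lane's centre line. The slide's upright plate (5 thick, fills the lane, to 86 above the table) is below it.
- tab_middle (a point): centre of the middle slide's black rubber thumb tab, a plate 8 mm (along the lane) x 20 x 18 high, its underside 4 above the cover. It moves with the slide (rack x = travel - 77.5), over the divider 23 to the left of its lane's centre line. The slide's upright plate (5 thick, fills the lane, to 86 above the table) is below it.
- tab_right (a point): centre of the right slide's black rubber thumb tab, a plate 8 mm (along the lane) x 20 x 18 high, its underside 4 above the cover. It moves with the slide (rack x = travel - 77.5), over the divider 23 to the left of its lane's centre line. The slide's upright plate (5 thick, fills the lane, to 86 above the table) is below it.
- bay_left (a point): floor of the left lane's open loading bay, where a bottle is to stand: on the lane's centre line, 30 mm before the cover's edge. With the slide drawn back the bay is free from 45 before this point up to the cover
- bay_middle (a point): floor of the middle lane's open loading bay, where a bottle is to stand: on the lane's centre line, 30 mm before the cover's edge. With the slide drawn back the bay is free from 45 before this point up to the cover
- bay_right (a point): floor of the right lane's open loading bay, where a bottle is to stand: on the lane's centre line, 30 mm before the cover's edge. With the slide drawn back the bay is free from 45 before this point up to the cover
- sample_cup: screw-cap sample cup, 44 diameter x 76 high, beyond the spare bottle; a bystander, to be left where it is. Origin at the centre of its underside.
- timer: bench timer with a display, 32 x 64 x 62 high, left of the rack; a bystander, to be left where it is. Origin at the centre of its underside.
- vial: small clear vial, 24 diameter x 26 high, left of the rack; a bystander, to be left where it is. Origin at the centre of its underside.
Not all that is in view belongs to the job. Leave any orange or turquoise look-alike of the spare_bottle alone.

How it is judged:
By the outcome, as a careful person would: the job done as asked, in the order asked, and still so for the second after the job is handed in, with the robot touching nothing.
It also fails if it takes over 72 s, if anything falls off the work surface, if the arm or the gripper's body presses on something with over 40 N, if the wrist force passes 120 N, or if a joint passes its speed limit or range.

### The arm

A 6-joint arm with a two-finger parallel gripper is mounted at the origin on the work surface; the furniture and walls round the work are solid. World frame = base frame: x ahead of the robot, y to its left, z up, the work surface at z = 0. Lengths are in m, angles in degrees, forces in N, time in s.
With the tool pointing down it reaches from about 0.35 to 0.775 m from the base axis. Payload 7.3 kg.
Tool frame: the origin (TCP) lies midway between the tips of the shut fingers; the grasp point (between the pads) lies 19 mm behind it; x points along the fingers, y is the direction in which the jaws open and shut, and the axes are right-handed (so a half turn about x gives the same grasp; the last joint's range is limited). The gripper opens to 92 mm and grips with 3 to 60 N. Pads are 19 mm wide; open, the fingers measure 130 mm over their backs; the gripper's body (75 mm by 190 mm) begins 47 mm behind the grasp point.
Start: joints at [60.734, 19.595, 87.324, -0, 73.075, -8.365], TCP at [0.187, 0.49, 0.227] pointing down, gripper open.
Joint ranges: [-145.02, 145.02], [-44.19, 115.74], [2.07, 154.8], [-57.11, 237.11], [16.16, 152.29], [-177.93, 177.93]. Speed limits (degrees/s): [147.25, 147.25, 180, 180, 180, 180].

### API

Orientations are given as [roll, pitch, yaw] about the fixed x, y, z axes, in that order (R = Rz(yaw) Ry(pitch) Rx(roll)).
In Python, from station import env gives the robot as it stands.
- The arm moves only by the tool apply_moves, never from a script. Its arguments are lists of equal length, an entry for each row: "xyz": the shift along the tool's x, y, z in mm, a list of three; "rot": the turn, a rotation vector about the tool's x, y, z in rad, a list of three; "claw": the finger opening in mm, from 0 to 91.8. A call has exactly 8 rows; each row shifts and turns the commanded pose from where the row before left it, along the tool's axes as they then stand; what a row does not reach is not made up. A row lasts 1/8 s, in which the tool goes at most 62.5 mm and 10.7 degrees, less where a joint would pass 70% of its speed; a pose out of reach is approached as far as the arm can. A call is refused whole if a number of a shift passes 62.5 or a number of a turn 0.188, either way. A call with a gripper value outside its range is refused whole. The fingers move at their own pace and stop on an object; the grip force is fixed at half the most. Time passes only in rows, so rows that do not move let the fingers close, or fill a call up. It gives the time, the measured TCP pose, the force and the opening at its end, in the units of the state.
- env.read_state(): the state, without advancing time (a new reading comes with each control period).
- env.get_image(name): name is "scene" or "side" or "wrist"; returns a dict with "pixels" (400x640x3 uint8, red, green, blue), "K" (3x3 intrinsics, pixels), "distortion" ([k1, k2, p1, p2, k3] as OpenCV has them; the pictures are not rectified), "R" (3x3) and "t" (3): a world point X has camera coordinates R X + t. Camera axes: x right, y down, z forward; pixel columns grow to the right and rows downward; lengths in m; the calibration is good to about 2 mm. A picture is of the moment at which its call begins. There is no depth.
- env.sign_off(): hands the job in, once; it reports no verdict.
The state is a dict: "t": time; "q": joint angles; "joint_velocities": joint speeds; "effort": joint torques, N m; "tool_pos": TCP position; "ee_rot": TCP orientation; "ft_force": force on the tool from outside, world axes, zero at the start; "moment": the same for the moment, N m; "opening": opening from 0.0 (shut) to 1.0 (fully open).
Only numpy, scipy, OpenCV 4.12 (cv2) and the standard library are available. Lean on these libraries where they do the work, as an engineer would, in place of code of your own. Each camera call takes 0.05 s, during which the arm holds its last target. There are 200 camera calls.

## Working session

There is one attempt and no reset: what is moved stays moved. The work goes in short steps, Python scripts to look and compute and a tool call to move; the robot and the scene stay as the last step left them, time stands still between calls to the robot, and variables do not carry over. Pictures are saved under pics/ and viewed, about 8 in all and at most 12, crops included, and the job is handed in when it is done.

Besides the shell and the picture viewer there is one more tool, called after "Call:" as name(argument=value, ...) on one line, values as JSON. apply_moves: Moves the arm, as the interface text tells. Its arguments: {"type":"object","properties":{"xyz":{"type":"array"},"rot":{"type":"array"},"claw":{"type":"array"}},"required":["xyz","rot","claw"]}

```bash
mkdir -p pics; ls; cat > h.py <<'E'
import numpy as np, cv2
from station import env
from scipy.spatial.transform import Rotation as Ro
def grab(n,save=None):
    im=env.get_image(n)
    if save: cv2.imwrite('pics/'+save,im['pixels'][:,:,::-1])
    return im
def ray(im,uv):
    p=cv2.undistortPoints(np.array([[uv]],float),np.array(im['K']),np.array(im['distortion']))[0,0]
    R=np.array(im['R']);t=np.array(im['t'])
    return -R.T@t, R.T@np.array([p[0],p[1],1])
def onz(im,uv,z):
    o,d=ray(im,uv); return o+d*(z-o[2])/d[2]
def proj(im,X):
    R=np.array(im['R']);t=np.array(im['t'])
    return cv2.projectPoints(np.array(X,float).reshape(-1,3),cv2.Rodrigues(R)[0],t,np.array(im['K']),np.array(im['distortion']))[0].reshape(-1,2)
def two(a,ua,b,ub):
    o1,d1=ray(a,ua);o2,d2=ray(b,ub)
    s=np.linalg.lstsq(np.c_[d1,-d2],o2-o1,rcond=None)[0]
    p,q=o1+s[0]*d1,o2+s[1]*d2
    return (p+q)/2,np.linalg.norm(p-q)
E
python3 - <<'E'
from h import *
a=grab('scene','s0.png');b=grab('side','d0.png')
for i in (a,b): print(-np.array(i['R']).T@np.array(i['t']),np.array(i['R'])[2])
s=env.read_state();print(s['tool_pos'],s['ee_rot'],s['t'],s['ft_force'])
E
```

```text
pics
[ 0.01662706 -0.73674     0.82110645] [ 0.45911804  0.64522908 -0.61064725]
[ 0.20152043 -0.99152669  0.59263945] [ 0.29516904  0.85467308 -0.42709385]
[0.18709657 0.49013696 0.22612083] [ -97.81710739   89.92037541 -118.71882949] 0.1 [-0.295971    0.57006935  0.12574982]
```

View pics/s0.png

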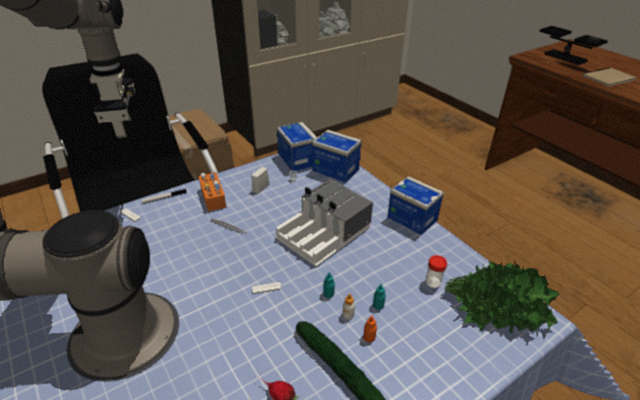

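View pics/d0.png

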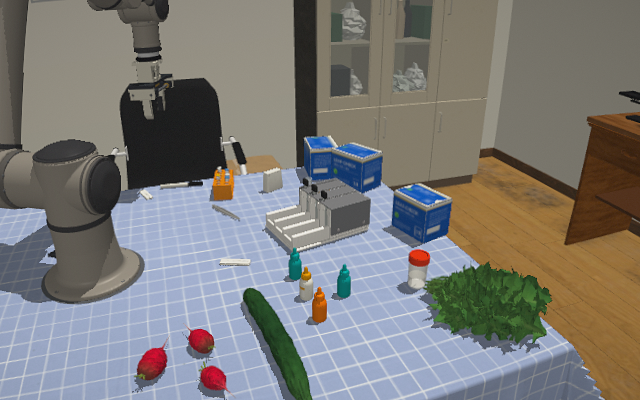

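Bottle candidates in scene and side: turquoise (329,287)/(295,266) and (379,297)/(344,282), orange (370,330)/(319,306), and white-bodied (348,308)/(306,286). Only the white-bodied one fits. I'll confirm it in one enlarged crop that also shows the rack.

```bash
python3 - <<'E'
import cv2,numpy as np
a=cv2.imread('pics/s0.png')[175:355,265:405];b=cv2.imread('pics/d0.png')[170:330,255:385]
A=cv2.resize(a,None,fx=3.2,fy=3.2,interpolation=3);B=cv2.resize(b,None,fx=2.7,fy=2.7,interpolation=3)
o=np.zeros((max(A.shape[0],B.shape[0]),A.shape[1]+B.shape[1],3),np.uint8);o[:A.shape[0],:A.shape[1]]=A;o[:B.shape[0],A.shape[1]:]=B
print(o.shape,A.shape);cv2.imwrite('pics/c1.png',o)
E
```

```text
(576, 799, 3) (576, 448, 3)
```

View pics/c1.png

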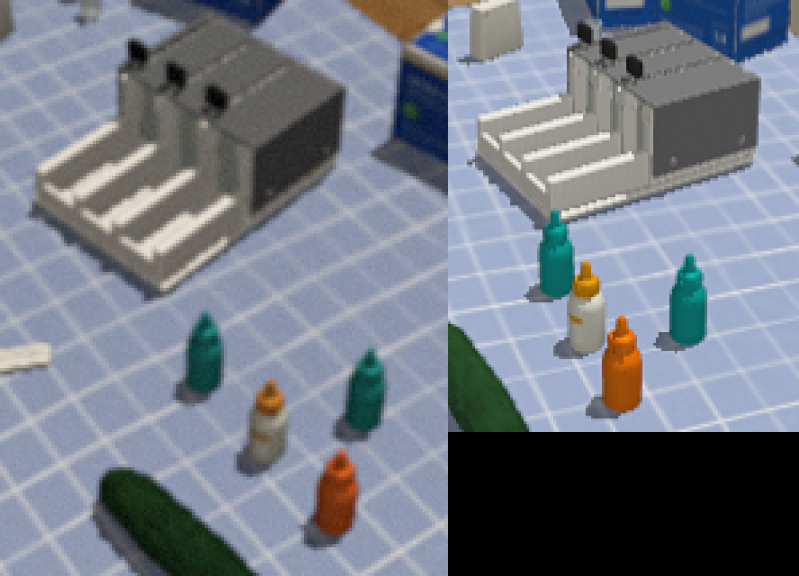

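The crop confirms it. The white body with the amber cap, scene (349,306) and side (306,285), is the spare; the other three are solid-coloured look-alikes. The rack's corners are also readable, so I'll fit its pose from them and the tabs.

```bash
cat > fit.py <<'E'
from h import *
from scipy.optimize import least_squares
a=grab('scene');b=grab('side')
ca=lambda u,v:(265+u/3.2,175+v/3.2); cb=lambda u,v:(255+(u-448)/2.7,170+v/2.7)
def o1(im,uv,z): return onz(im,uv,z)[:2]*1000
L=[((0,-79),o1(a,ca(250,147),.093)),((115,-79),o1(a,ca(345,92),.093)),((0,79),o1(a,ca(122,68),.093)),((-105,-79),o1(a,ca(162,293),0)),((-105,79),o1(a,ca(37,200),0)),
((0,-79),o1(b,cb(652,88),.093)),((115,-79),o1(b,cb(760,72),.093)),((-105,-79),o1(b,cb(553,222),0)),((-105,79),o1(b,cb(478,150),0))]
P=np.array([l[0] for l in L],float);Q=np.array([l[1] for l in L])
def f(p):
    c,s=np.cos(p[2]),np.sin(p[2]); return (P@np.array([[c,s],[-s,c]])+p[:2]-Q).ravel()
r=least_squares(f,[500,0,0],loss='soft_l1',f_scale=3);print(r.x[:2],np.degrees(r.x[2]));print(f(r.x).reshape(-1,2).round(1))
np.save('rack.npy',r.x)
c,s=np.cos(r.x[2]),np.sin(r.x[2]);R=np.array([[c,-s],[s,c]])
for im,cc,pts in((a,ca,[(138,53),(176,75),(216,98)]),(b,cb,[(585,33),(608,48),(634,67)])):
    for p in pts: print('tab in rack',(R.T@(o1(im,cc(*p),.106)-r.x[:2])).round(1))
for im,m in ((a,0),(b,1)):
    px=im['pixels'];h=cv2.cvtColor(px,cv2.COLOR_RGB2HSV)
    x0,y0=((335,285) if m==0 else (295,262))
    box=h[y0:y0+(36 if m==0 else 18+22),x0:x0+(26 if m==0 else 22)]
    k=(box[...,0]>10)&(box[...,0]<28)&(box[...,1]>130)&(box[...,2]>90)
    n,l,st,ce=cv2.connectedComponentsWithStats(k.astype(np.uint8));print([(st[i].tolist(),(ce[i]+[x0,y0]).round(1)) for i in range(1,n) if st[i][4]>5])
p,e=two(a,ca(268,398),b,cb(586,285));print('cap',p,e)
print('body bottom',onz(a,ca(266,462),.0),onz(b,cb(586,352),.0))
for nm,ua,ub,z in (('cup',(437,265),(419,259),.07),('timer',(261,171),(272,172),.06),('tqA',ca(205,318),cb(555,215),.07),('tqB',ca(370,352),cb(688,260),.07),('or',ca(342,455),cb(622,322),.07),('cuc',(300,325),(248,292),.02)):
    print(nm,o1(a,ua,z).round(),o1(b,ub,z).round())
E
python3 fit.py
```

```text
[547.40252306  31.57210598] 11.39948959458282
[[  7.5   1.3]
 [ 10.8   9.9]
 [  5.4  10.5]
 [  2.    0.6]
 [ -0.8   3.7]
 [ -9.  -29.6]
 [ -3.1  -5.9]
 [ -2.8  -4.8]
 [ -2.9  -2. ]]
tab in rack [ 5.2 62.9]
tab in rack [ 6.  18.1]
tab in rack [  7.1 -27. ]
tab in rack [ 9.7 63. ]
tab in rack [10.7 20.5]
tab in rack [  9.6 -28.7]
[([10, 9, 8, 11, 59], array([348.7, 299.8]))]
[([6, 5, 10, 13, 89], array([305.6, 274.2])), ([5, 25, 4, 3, 7], array([301.7, 288. ])), ([18, 30, 4, 10, 29], array([314.9, 297.2]))]
cap [ 0.43878002 -0.2316394   0.04782439] 0.0013586864731311042
body bottom [ 0.4280297  -0.24663879  0.        ] [ 0.43309251 -0.24886883  0.        ]
cup [ 662. -279.] [ 667. -283.]
timer [510. 318.] [505. 307.]
tqA [ 432. -162.] [ 436. -162.]
tqB [ 510. -253.] [ 511. -256.]
or [ 437. -312.] [ 439. -313.]
cuc [ 322. -212.] [ 323. -210.]
```

```bash
cat >> h.py <<'E'
def go(target_mm,jawdeg,s=None):
    "jawdeg: world heading of tool y, tool x down. prints turn about the tool axes, then shift in the final tool axes"
    s=s or env.read_state()
    T=Ro.from_euler('xyz',s['ee_rot'],degrees=True);j=np.radians(jawdeg)
    y=np.array([np.cos(j),np.sin(j),0]);x=np.array([0,0,-1.]);G=np.c_[x,y,np.cross(x,y)]
    rv=(T.inv()*Ro.from_matrix(G)).as_rotvec()
    print('t',round(s['t'],2),'pos',(np.array(s['tool_pos'])*1000).round(1),'rot',rv.round(3),'shift',(G.T@(np.array(target_mm)-np.array(s['tool_pos'])*1000)).round(1),'F',np.round(s['ft_force'],1),'q6',round(s['q'][5],1),'q1',round(s['q'][0],1),'op',round(s['opening']*91.8,1))
E
python3 - <<'E'
from h import *
s=env.read_state();print(Ro.from_euler('xyz',s['ee_rot'],degrees=True).as_matrix().round(2))
for j in (11.4,191.4): go((480,20,260),j)
w=grab('wrist');c=-np.array(w['R']).T@np.array(w['t']);print(c,np.array(w['R'])[2],w['K'])
E
```

```text
[[-0.    0.36  0.93]
 [-0.    0.93 -0.36]
 [-1.   -0.   -0.  ]]
t 0.2 pos [187.2 490.3 226.3] rot [1.007e+00 0.000e+00 1.000e-03] shift [-33.7 194.1 518.9] F [ 0.2 -0.1 -0.4] q6 -8.4 q1 60.7 op 92.0
t 0.2 pos [187.2 490.3 226.3] rot [-2.135e+00 -1.000e-03  0.000e+00] shift [ -33.7 -194.1 -518.9] F [ 0.2 -0.1 -0.4] q6 -8.4 q1 60.7 op 92.0
[0.10850725 0.52032684 0.38377281] [ 0.28655456 -0.11245515 -0.95144118] [[298.11762245   0.         316.603129  ]
 [  0.         298.11762245 199.62571728]
 [  0.           0.           1.        ]]
```

Call:
apply_moves(xyz=[[-6, 0, 0], [-6, 0, 0], [-6, 0, 0], [-6, 0, 0], [-5, 0, 0], [-5, 0, 0], [0, 19, 52], [0, 19, 52]], rot=[[0.168, 0, 0], [0.168, 0, 0], [0.168, 0, 0], [0.168, 0, 0], [0.168, 0, 0], [0.167, 0, 0], [0, 0, 0], [0, 0, 0]], claw=[40, 40, 40, 40, 40, 40, 40, 40])

```text
t: 1.25
tool_pos: [0.2454, 0.3951, 0.2605]
ee_rot: [18.0, 90.0, -60.5]
ft_force: [1.5, -0.1, 0.4]
opening: 0.434
```

Call:
apply_moves(xyz=[[0, 19, 52], [0, 19, 52], [0, 19, 52], [0, 19, 52], [0, 19, 52], [0, 19, 52], [0, 19, 52], [0, 19, 52]], rot=[[0, 0, 0], [0, 0, 0], [0, 0, 0], [0, 0, 0], [0, 0, 0], [0, 0, 0], [0, 0, 0], [0, 0, 0]], claw=[40, 40, 40, 40, 40, 40, 40, 40])

```text
t: 2.25
tool_pos: [0.477, 0.0166, 0.2608]
ee_rot: [117.7, 90.0, 39.1]
ft_force: [0.6, 2.1, -0.0]
opening: 0.439
```

```bash
python3 - <<'E'
from h import *
go((480,20,260),11.4)
w=grab('wrist','w1.png');np.savez('w1.npz',**{k:np.array(v) for k,v in w.items()})
E
```

```text
t 2.25 pos [477.   16.6 260.8] rot [-0. -0. -0.] shift [ 0.8  3.6 -2.8] F [ 0.6  2.1 -0. ] q6 -18.6 q1 -7.2 op 40.3
```

View pics/w1.png

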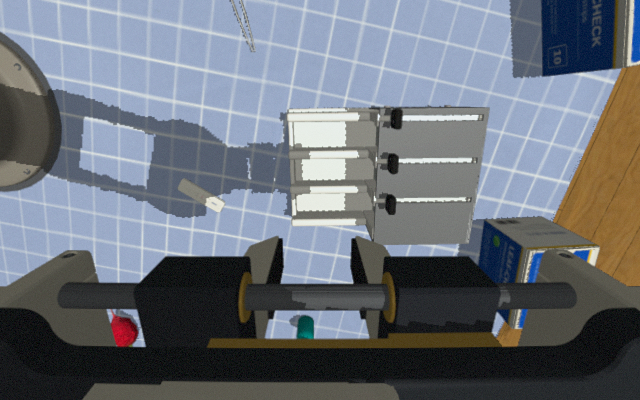

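Wrist view: the cover's top spans about (380,107) to (489,108) to (473,244). The three black tabs are at (396,118), (392,163) and (390,205), with white slots ending at (482,117), (477,160) and (471,200). I'll fit the rack from the slots (direction and y) and the cover's corners.

```bash
python3 - <<'E'
from h import *
w=dict(np.load('w1.npz'));px=w['pixels'];h=cv2.cvtColor(px,cv2.COLOR_RGB2HSV)
roi=np.zeros(h.shape[:2],bool);roi[100:225,382:490]=1
def comps(k,mn):
    n,l,st,ce=cv2.connectedComponentsWithStats((k&roi).astype(np.uint8));return [(st[i],ce[i],np.argwhere(l==i)[:,::-1]) for i in range(1,n) if st[i][4]>mn]
sl=comps((h[...,2]>190),60)
S=[]
for st,ce,p in sl:
    W=np.array([onz(w,u,.093)[:2] for u in p.astype(float)])*1000
    m=W.mean(0);u=np.linalg.svd(W-m)[2][0];u*=np.sign(u[0]);print('slot',st.tolist(),m.round(1),np.degrees(np.arctan2(u[1],u[0])).round(2),'ends',((W-m)@u).min().round(1),((W-m)@u).max().round(1));S.append((m,u))
roi[100:225,375:384]=1
for st,ce,p in comps(h[...,2]<45,40): print('tab',st.tolist(),ce.round(1),[ (onz(w,ce,z)[:2]*1000).round(1) for z in (.106,.115)])
for n,c in (('nl',(380,107)),('fl',(489,108)),('fr',(473,244))): print(n,(onz(w,c,.093)*1000).round(1))
E
```

```text
slot [382, 100, 108, 7, 640] [583.  124.4] 11.46 ends -57.9 55.4
slot [403, 115, 75, 6, 393] [589.2 110.3] 12.14 ends -37.9 41.3
slot [473, 118, 17, 102, 863] [663.5  50.7] -73.29 ends -73.1 42.4
slot [399, 158, 73, 5, 294] [599.8  66.2] 12.29 ends -40.1 40.1
slot [396, 197, 70, 5, 213] [609.   21.5] 12.09 ends -39.9 40.3
tab [391, 109, 11, 20, 190] [395.8 118.4] [array([541.6, 100. ]), array([539.2,  99.9])]
tab [387, 154, 11, 20, 177] [392.3 163.3] [array([550.6,  54.7]), array([548.,  56.])]
tab [385, 195, 11, 20, 164] [390.1 204. ] [array([560.7,  10.2]), array([557.8,  12.8])]
nl [525.6 107.9  93. ]
fl [638.7 130.4  93. ]
fr [678.2 -23.1  93. ]
```

```bash
cat >> h.py <<'E'
A=np.radians(12.17);U=np.array([np.cos(A),np.sin(A)]);N=np.array([-U[1],U[0]])
def rk(x,y): return (537+x)*U+(-85+y)*N
def tr(s=None):
    s=s or env.read_state();p=np.array(s['tool_pos'])*1000;return (p[:2]@U-537).round(1),(p[:2]@N+85).round(1),p[2].round(1)
E
python3 - <<'E'
from h import *
for y in (69,23,-23): print(rk(12.2,y)); go((*rk(12.2,y),103),12.17)
E
```

```text
[540.23051211 100.13807361]
t 2.3 pos [480.2  11.3 260.4] rot [-0.017  0.004 -0.002] shift [157.4  77.4 -74.2] F [ 3.5 -6.3  0.6] q6 -18.8 q1 -7.7 op 39.9
[549.92790982  55.17185876]
t 2.3 pos [480.2  11.3 260.4] rot [-0.017  0.004 -0.002] shift [157.4  77.4 -28.2] F [ 3.5 -6.3  0.6] q6 -18.8 q1 -7.7 op 39.9
[559.62530753  10.20564392]
t 2.3 pos [480.2  11.3 260.4] rot [-0.017  0.004 -0.002] shift [157.4  77.4  17.8] F [ 3.5 -6.3  0.6] q6 -18.8 q1 -7.7 op 39.9
```

Call:
apply_moves(xyz=[[0, 20, -5], [10, 25, -6], [25, 20, -5], [35, 14.7, -4.6], [35, 0, 0], [25, 0, 0], [17, 0, 0], [8, 0, 0]], rot=[[-0.0134, 0, 0], [0, 0, 0], [0, 0, 0], [0, 0, 0], [0, 0, 0], [0, 0, 0], [0, 0, 0], [0, 0, 0]], claw=[32, 32, 32, 32, 32, 32, 32, 32])

```text
t: 3.3
tool_pos: [0.5494, 0.0552, 0.1047]
ee_rot: [-107.1, 89.9, 175.1]
ft_force: [-0.5, 0.1, -0.1]
opening: 0.35
```

```bash
python3 - <<'E'
from h import *
go((*rk(12.2,23),103),12.17)
a=grab('scene')['pixels'];b=grab('side')['pixels'];w=grab('wrist')['pixels']
A=cv2.resize(a[160:250,270:390],(400,300),interpolation=3);B=cv2.resize(b[150:240,265:385],(400,300),interpolation=3)
C=cv2.resize(w[60:280,200:520],(436,300))
o=np.zeros((600,800,3),np.uint8);o[:300,:400]=A;o[:300,400:]=B;o[300:,:436]=C;cv2.imwrite('pics/g1.png',o[:,:,::-1])
go((*rk(12.2,23),103),12.17);print(tr())
E
```

```text
t 3.3 pos [549.4  55.2 104.7] rot [ 0.    -0.001  0.002] shift [1.7 0.5 0.1] F [-0.5  0.1 -0.1] q6 -14.4 q1 -2.2 op 32.2
t 3.45 pos [550.1  55.1 105.9] rot [ 0. -0.  0.] shift [ 2.9 -0.1 -0.1] F [ 0.  -0.6  0.6] q6 -14.4 q1 -2.2 op 32.4
(np.float64(12.3), np.float64(22.9), np.float64(105.9))
```

View pics/g1.png

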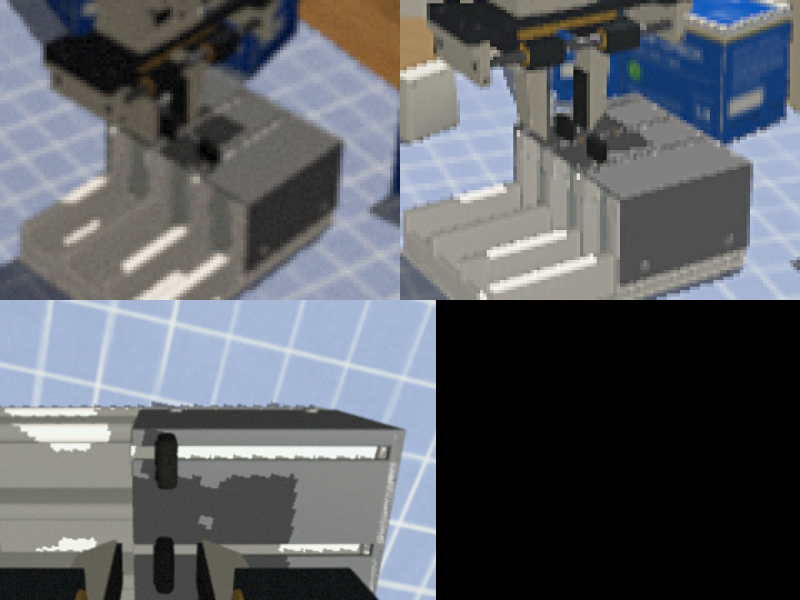

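The fingers straddle the middle tab, seen in the wrist crop at about (163,565). I'll close on it and push.

Call:
apply_moves(xyz=[[3, 0, 0], [0, 0, 0], [0, 0, 0], [0, 0, 0], [0, 2, 0], [0, 3, 0], [0, 3, 0], [0, 3, 0]], rot=[[0, 0, 0], [0, 0, 0], [0, 0, 0], [0, 0, 0], [0, 0, 0], [0, 0, 0], [0, 0, 0], [0, 0, 0]], claw=[2, 2, 2, 2, 2, 2, 2, 2])

```text
t: 4.45
tool_pos: [0.5612, 0.0574, 0.103]
ee_rot: [84.4, 90.0, 6.6]
ft_force: [0.2, -0.3, 5.2]
opening: 0.085
```

Call:
apply_moves(xyz=[[0, 3, 0], [0, 3, 0], [0, 3, 0], [0, 2, 0], [0, 2, 0], [0, 2, 0], [0, 2, 0], [0, 2, 0]], rot=[[0, 0, 0], [0, 0, 0], [0, 0, 0], [0, 0, 0], [0, 0, 0], [0, 0, 0], [0, 0, 0], [0, 0, 0]], claw=[2, 2, 2, 2, 2, 2, 2, 2])

```text
t: 5.45
tool_pos: [0.5798, 0.0614, 0.103]
ee_rot: [84.9, 90.0, 7.1]
ft_force: [-1.7, -0.3, 5.7]
opening: 0.083
```

```bash
python3 - <<'E'
from h import *
print(tr());go((*rk(45.5,23),103),12.17)
E
```

```text
(np.float64(42.7), np.float64(22.8), np.float64(103.0))
t 5.45 pos [579.8  61.4 103. ] rot [ 0.     0.    -0.001] shift [ 0.   2.8 -0.2] F [-1.7 -0.3  5.7] q6 -13.7 q1 -1.5 op 7.6
```

Call:
apply_moves(xyz=[[0, 1, 0], [0, 1, 0], [0, 1, 0], [0, 1, 0], [0, 1, 0], [0, 1, 0], [0, 1, 0], [0, 1, 0]], rot=[[0, 0, 0], [0, 0, 0], [0, 0, 0], [0, 0, 0], [0, 0, 0], [0, 0, 0], [0, 0, 0], [0, 0, 0]], claw=[2, 2, 2, 2, 2, 2, 2, 2])

```text
t: 6.45
tool_pos: [0.5876, 0.0631, 0.1031]
ee_rot: [84.7, 90.0, 6.8]
ft_force: [-1.2, -0.3, 5.2]
opening: 0.082
```

```bash
python3 - <<'E'
from h import *
print(tr());go((*rk(77.5,23),103),12.17)
E
```

```text
(np.float64(50.7), np.float64(22.8), np.float64(103.1))
t 6.45 pos [587.6  63.1 103.1] rot [ 0.     0.    -0.001] shift [ 0.1 26.8 -0.2] F [-1.2 -0.3  5.2] q6 -13.5 q1 -1.3 op 7.5
```

Call:
apply_moves(xyz=[[0, 3, 0], [0, 3, 0], [0, 3, 0], [0, 3, 0], [0, 3, 0], [0, 3, 0], [0, 3, 0], [0, 2, 0]], rot=[[0, 0, 0], [0, 0, 0], [0, 0, 0], [0, 0, 0], [0, 0, 0], [0, 0, 0], [0, 0, 0], [0, 0, 0]], claw=[2, 2, 2, 2, 2, 2, 2, 2])

```text
t: 7.45
tool_pos: [0.6102, 0.068, 0.103]
ee_rot: [85.1, 90.0, 7.3]
ft_force: [-1.0, -0.1, 4.9]
opening: 0.082
```

Call:
apply_moves(xyz=[[0, 1, 0], [0, 1, 0], [0, 1, 0], [0, 1, 0], [0, 1, 0], [0, 1, 0], [0, 0, 0], [0, 0, 0]], rot=[[0, 0, 0], [0, 0, 0], [0, 0, 0], [0, 0, 0], [0, 0, 0], [0, 0, 0], [0, 0, 0], [0, 0, 0]], claw=[2, 2, 2, 2, 2, 2, 2, 2])

```text
t: 8.45
tool_pos: [0.616, 0.0692, 0.1031]
ee_rot: [86.5, 89.9, 8.7]
ft_force: [0.4, -0.6, 4.4]
opening: 0.081
```

```bash
python3 - <<'E'
from h import *
print(tr());go((*rk(77.5,23),103),12.17)
E
```

```text
(np.float64(79.8), np.float64(22.8), np.float64(103.1))
t 8.45 pos [616.   69.2 103.1] rot [-0.     0.    -0.001] shift [ 0.1 -2.3 -0.2] F [ 0.4 -0.6  4.4] q6 -12.8 q1 -0.7 op 7.4
```

Call:
apply_moves(xyz=[[0, 1, 0], [0, 1, 0], [0, 1, 0], [0, 1, 0], [0, 1, 0], [0, 1, 0], [0, 1, 0], [0, 1, 0]], rot=[[0, 0, 0], [0, 0, 0], [0, 0, 0], [0, 0, 0], [0, 0, 0], [0, 0, 0], [0, 0, 0], [0, 0, 0]], claw=[2, 2, 2, 2, 2, 2, 2, 2])

```text
t: 9.45
tool_pos: [0.6236, 0.0708, 0.103]
ee_rot: [83.4, 90.0, 5.6]
ft_force: [-1.0, -0.3, 5.8]
opening: 0.085
```

Call:
apply_moves(xyz=[[0, 2, 0], [0, 2, 0], [0, 2, 0], [0, 2, 0], [0, 1, 0], [0, 1, 0], [0, 1, 0], [0, 1, 0]], rot=[[0, 0, 0], [0, 0, 0], [0, 0, 0], [0, 0, 0], [0, 0, 0], [0, 0, 0], [0, 0, 0], [0, 0, 0]], claw=[2, 2, 2, 2, 2, 2, 2, 2])

```text
t: 10.45
tool_pos: [0.6354, 0.0734, 0.1031]
ee_rot: [86.2, 90.0, 8.4]
ft_force: [-1.0, 0.7, 4.8]
opening: 0.08
```

Call:
apply_moves(xyz=[[0, 1, 0], [0, 1, 0], [0, 1, 0], [0, 1, 0], [0, 1, 0], [0, 0, 0], [0, 0, 0], [0, 0, 0]], rot=[[0, 0, 0], [0, 0, 0], [0, 0, 0], [0, 0, 0], [0, 0, 0], [0, 0, 0], [0, 0, 0], [0, 0, 0]], claw=[2, 2, 2, 2, 2, 2, 2, 2])

```text
t: 11.45
tool_pos: [0.6392, 0.0742, 0.1031]
ee_rot: [-92.5, 89.9, -170.3]
ft_force: [-4.3, -1.0, 7.8]
opening: 0.084
```

```bash
python3 - <<'E'
from h import *
print(tr());go((*rk(102.5,23),103),12.17)
E
```

```text
(np.float64(103.4), np.float64(22.8), np.float64(103.1))
t 11.45 pos [639.2  74.2 103.1] rot [ 0.    -0.     0.002] shift [ 0.1 -0.9 -0.2] F [-4.3 -1.   7.8] q6 -12.4 q1 -0.2 op 7.7
```

Middle ran through to travel ≈0.180, so it's the empty lane. Next is the right tab.

Call:
apply_moves(xyz=[[0, -1.3, 0], [0, 0, 0], [-15, 0, 0], [-15, 0, 0], [0, -15, 10], [0, -25, 15], [0, -25, 13], [0, -18, 8]], rot=[[0, 0, 0], [0, 0, 0], [0, 0, 0], [0, 0, 0], [0, 0, 0], [0, 0, 0], [0, 0, 0], [0, 0, 0]], claw=[32, 32, 32, 32, 32, 32, 32, 32])

```text
t: 12.45
tool_pos: [0.567, 0.0109, 0.1341]
ee_rot: [70.3, 89.9, -7.5]
ft_force: [0.3, 0.2, -0.6]
opening: 0.347
```

Call:
apply_moves(xyz=[[0, -8, 0], [10, 0, 0], [12, 0, 0], [8, 0, 0], [0, 0, 0], [0, 0, 0], [0, 0, 0], [0, 0, 0]], rot=[[0, 0, 0], [0, 0, 0], [0, 0, 0], [0, 0, 0], [0, 0, 0], [0, 0, 0], [0, 0, 0], [0, 0, 0]], claw=[32, 32, 32, 32, 2, 2, 2, 2])

```text
t: 13.45
tool_pos: [0.5598, 0.01, 0.103]
ee_rot: [81.3, 89.9, 3.4]
ft_force: [1.1, -0.6, -0.7]
opening: 0.085
```

```bash
python3 - <<'E'
from h import *
print(tr());go((*rk(45.5,-23),103),12.17)
E
```

```text
(np.float64(12.3), np.float64(-23.3), np.float64(103.0))
t 13.45 pos [559.8  10.  103. ] rot [-0.     0.    -0.001] shift [ 0.  33.2 -0.3] F [ 1.1 -0.6 -0.7] q6 -19.0 q1 -6.8 op 7.8
```

Call:
apply_moves(xyz=[[0, 3, 0], [0, 4, 0], [0, 4, 0], [0, 4, 0], [0, 4, 0], [0, 4, 0], [0, 4, 0], [0, 3, 0]], rot=[[0, 0, 0], [0, 0, 0], [0, 0, 0], [0, 0, 0], [0, 0, 0], [0, 0, 0], [0, 0, 0], [0, 0, 0]], claw=[2, 2, 2, 2, 2, 2, 2, 2])

```text
t: 14.45
tool_pos: [0.5892, 0.0163, 0.1029]
ee_rot: [81.2, 90.0, 3.4]
ft_force: [-0.0, 0.2, 4.2]
opening: 0.084
```

Call:
apply_moves(xyz=[[0, 1, 0], [0, 1, 0], [0, 1, 0], [0, 1, 0], [0, 1, 0], [0, 0.5, 0], [0, 0.5, 0], [0, 0, 0]], rot=[[0, 0, 0], [0, 0, 0], [0, 0, 0], [0, 0, 0], [0, 0, 0], [0, 0, 0], [0, 0, 0], [0, 0, 0]], claw=[2, 2, 2, 2, 2, 2, 2, 2])

```text
t: 15.45
tool_pos: [0.595, 0.0176, 0.103]
ee_rot: [82.4, 90.0, 4.6]
ft_force: [0.2, 0.1, 4.7]
opening: 0.085
```

```bash
python3 - <<'E'
from h import *
print(tr());go((*rk(46.4,-23),103),12.17)
E
```

```text
(np.float64(48.3), np.float64(-23.3), np.float64(103.0))
t 15.45 pos [595.   17.6 103. ] rot [-0.     0.    -0.001] shift [-0.  -1.9 -0.3] F [0.2 0.1 4.7] q6 -17.9 q1 -5.7 op 7.8
```

Past the twin-pack stop with no resistance, so I'll carry on toward the single-bottle stop, expected to read about 78.4.

Call:
apply_moves(xyz=[[0, 3, 0], [0, 4, 0], [0, 4, 0], [0, 4, 0], [0, 4, 0], [0, 3, 0], [0, 3, 0], [0, 2, 0]], rot=[[0, 0, 0], [0, 0, 0], [0, 0, 0], [0, 0, 0], [0, 0, 0], [0, 0, 0], [0, 0, 0], [0, 0, 0]], claw=[2, 2, 2, 2, 2, 2, 2, 2])

```text
t: 16.45
tool_pos: [0.6214, 0.0233, 0.103]
ee_rot: [77.1, 90.0, -0.7]
ft_force: [-1.8, -1.2, 5.4]
opening: 0.083
```

Call:
apply_moves(xyz=[[0, 1, 0], [0, 1, 0], [0, 1, 0], [0, 0.5, 0], [0, 0.5, 0], [0, 0.5, 0], [0, 0, 0], [0, 0, 0]], rot=[[0, 0, 0], [0, 0, 0], [0, 0, 0], [0, 0, 0], [0, 0, 0], [0, 0, 0], [0, 0, 0], [0, 0, 0]], claw=[2, 2, 2, 2, 2, 2, 2, 2])

```text
t: 17.45
tool_pos: [0.6248, 0.0241, 0.1029]
ee_rot: [-93.5, 89.9, -171.3]
ft_force: [-4.3, -0.9, 8.1]
opening: 0.08
```

```bash
python3 - <<'E'
from h import *
print(tr());go((*rk(78.4,-23),103),12.17)
E
```

```text
(np.float64(78.9), np.float64(-23.2), np.float64(102.9))
t 17.45 pos [624.8  24.1 102.9] rot [ 0.    -0.     0.002] shift [-0.1 -0.5 -0.2] F [-4.3 -0.9  8.1] q6 -17.0 q1 -4.8 op 7.4
```

Right lane stops at travel ≈0.155, so it holds the single bottle. On to the left tab.

Call:
apply_moves(xyz=[[0, 0, 0], [0, 0, 0], [-15, 0, 0], [-15, 0, -10], [0, -15, -20], [0, -25, -25], [0, -18, -22], [0, -9.6, -15]], rot=[[0, 0, 0], [0, 0, 0], [0, 0, 0], [0, 0, 0], [0, 0, 0], [0, 0, 0], [0, 0, 0], [0, 0, 0]], claw=[32, 32, 32, 32, 32, 32, 32, 32])

```text
t: 18.45
tool_pos: [0.5394, 0.1012, 0.134]
ee_rot: [88.8, 89.9, 11.1]
ft_force: [0.6, -0.1, 1.2]
opening: 0.348
```

Call:
apply_moves(xyz=[[5, 0, 0], [12, 0, 0], [8, 0, 0], [5, 0, 0], [0, 0, 0], [0, 0, 0], [0, 0, 0], [0, 0, 0]], rot=[[0, 0, 0], [0, 0, 0], [0, 0, 0], [0, 0, 0], [0, 0, 0], [0, 0, 0], [0, 0, 0], [0, 0, 0]], claw=[32, 32, 32, 32, 2, 2, 2, 2])

```text
t: 19.45
tool_pos: [0.5403, 0.0998, 0.103]
ee_rot: [79.0, 89.9, 1.2]
ft_force: [1.2, -0.3, -0.0]
opening: 0.082
```

```bash
python3 - <<'E'
from h import *
print(tr());go((*rk(46.4,69),103),12.17)
E
```

```text
(np.float64(12.2), np.float64(68.7), np.float64(103.0))
t 19.45 pos [540.3  99.8 103. ] rot [ 0.     0.    -0.001] shift [ 0.  34.2 -0.3] F [ 1.2 -0.3 -0. ] q6 -9.7 q1 2.5 op 7.6
```

Call:
apply_moves(xyz=[[0, 3, 0], [0, 4, 0], [0, 4, 0], [0, 4, 0], [0, 4, 0], [0, 4, 0], [0, 4, 0], [0, 3, 0]], rot=[[0, 0, 0], [0, 0, 0], [0, 0, 0], [0, 0, 0], [0, 0, 0], [0, 0, 0], [0, 0, 0], [0, 0, 0]], claw=[2, 2, 2, 2, 2, 2, 2, 2])

```text
t: 20.45
tool_pos: [0.5696, 0.1062, 0.103]
ee_rot: [82.3, 90.0, 4.4]
ft_force: [-2.1, -1.1, 4.9]
opening: 0.086
```

Call:
apply_moves(xyz=[[0, 1, 0], [0, 1, 0], [0, 1, 0], [0, 1, 0], [0, 0.8, 0], [0, 0.8, 0], [0, 0, 0], [0, 0, 0]], rot=[[0, 0, 0], [0, 0, 0], [0, 0, 0], [0, 0, 0], [0, 0, 0], [0, 0, 0], [0, 0, 0], [0, 0, 0]], claw=[2, 2, 2, 2, 2, 2, 2, 2])

```text
t: 21.45
tool_pos: [0.5737, 0.1071, 0.103]
ee_rot: [-90.0, 89.9, -167.8]
ft_force: [-5.8, -2.4, 9.0]
opening: 0.083
```

```bash
python3 - <<'E'
from h import *
print(tr());go((*rk(46.4,69),103),12.17)
E
```

```text
(np.float64(46.4), np.float64(68.8), np.float64(103.0))
t 21.45 pos [573.7 107.1 103. ] rot [ 0.    -0.     0.002] shift [-0.   0.  -0.2] F [-5.8 -2.4  9. ] q6 -9.1 q1 3.1 op 7.6
```

Left lane stops at travel ≈0.123 with about 6 N, so it holds the twin pack. Next I grip the middle tab and draw it back 180 mm.

Call:
apply_moves(xyz=[[0, 0, 0], [0, 0, 0], [-15, 0, 0], [-15, 0, 5], [0, 15, 12], [0, 18, 13], [0, 14, 10], [0, 8.6, 6]], rot=[[0, 0, 0], [0, 0, 0], [0, 0, 0], [0, 0, 0], [0, 0, 0], [0, 0, 0], [0, 0, 0], [0, 0, 0]], claw=[32, 32, 32, 32, 32, 32, 32, 32])

```text
t: 22.45
tool_pos: [0.6398, 0.0735, 0.1338]
ee_rot: [78.4, 89.9, 0.5]
ft_force: [-0.0, 0.1, -0.7]
opening: 0.352
```

Call:
apply_moves(xyz=[[6, 0, 0], [12, 0, 0], [8, 0, 0], [4, 0, 0], [0, 0, 0], [0, 0, 0], [0, 0, 0], [0, -3, 0]], rot=[[0, 0, 0], [0, 0, 0], [0, 0, 0], [0, 0, 0], [0, 0, 0], [0, 0, 0], [0, 0, 0], [0, 0, 0]], claw=[32, 32, 32, 32, 2, 2, 2, 2])

```text
t: 23.45
tool_pos: [0.6363, 0.0736, 0.1031]
ee_rot: [86.5, 89.9, 8.7]
ft_force: [0.3, 0.5, 0.3]
opening: 0.082
```

Call:
apply_moves(xyz=[[0, -6, 0], [0, -10, 0], [0, -11, 0], [0, -11, 0], [0, -11, 0], [0, -11, 0], [0, -11, 0], [0, -10, 0]], rot=[[0, 0, 0], [0, 0, 0], [0, 0, 0], [0, 0, 0], [0, 0, 0], [0, 0, 0], [0, 0, 0], [0, 0, 0]], claw=[2, 2, 2, 2, 2, 2, 2, 2])

```text
t: 24.45
tool_pos: [0.5561, 0.0563, 0.103]
ee_rot: [82.8, 90.0, 4.9]
ft_force: [0.7, 0.2, 5.3]
opening: 0.085
```

```bash
python3 - <<'E'
from h import *
print(tr());go((*rk(-76.6,23),103),12.17)
E
```

```text
(np.float64(18.5), np.float64(22.7), np.float64(103.0))
t 24.45 pos [556.1  56.3 103. ] rot [-0.     0.    -0.001] shift [  0.  -95.1  -0.3] F [0.7 0.2 5.3] q6 -14.3 q1 -2.1 op 7.8
```

Call:
apply_moves(xyz=[[0, -11, 0], [0, -12, 0], [0, -12, 0], [0, -12, 0], [0, -12, 0], [0, -11, 0], [0, -9, 0], [0, -6, 0]], rot=[[0, 0, 0], [0, 0, 0], [0, 0, 0], [0, 0, 0], [0, 0, 0], [0, 0, 0], [0, 0, 0], [0, 0, 0]], claw=[2, 2, 2, 2, 2, 2, 2, 2])

```text
t: 25.45
tool_pos: [0.473, 0.0383, 0.103]
ee_rot: [75.3, 90.0, -2.6]
ft_force: [1.0, 1.4, 5.7]
opening: 0.084
```

Call:
apply_moves(xyz=[[0, -3, 0], [0, -2, 0], [0, -2, 0], [0, -1, 0], [0, -1, 0], [0, -1, 0], [0, -0.5, 0], [0, 0, 0]], rot=[[0, 0, 0], [0, 0, 0], [0, 0, 0], [0, 0, 0], [0, 0, 0], [0, 0, 0], [0, 0, 0], [0, 0, 0]], claw=[2, 2, 2, 2, 2, 2, 2, 2])

```text
t: 26.45
tool_pos: [0.4631, 0.0362, 0.103]
ee_rot: [72.7, 90.0, -5.1]
ft_force: [1.0, -0.1, 6.8]
opening: 0.083
```

```bash
python3 - <<'E'
from h import *
print(tr());go((*rk(-76.6,23),103),12.17)
E
```

```text
(np.float64(-76.7), np.float64(22.7), np.float64(103.0))
t 26.45 pos [463.1  36.2 103. ] rot [-0.     0.    -0.001] shift [-0.   0.1 -0.3] F [ 1.  -0.1  6.8] q6 -17.2 q1 -5.0 op 7.6
```

Call:
apply_moves(xyz=[[0, -1, 0], [0, -0.5, 0], [0, 0, 0], [0, 0.8, 0], [0, 0, 0], [-20, 0, 0], [-25, 0, 0], [-20, 0, 0]], rot=[[0, 0, 0], [0, 0, 0], [0, 0, 0], [0, 0, 0], [0, 0, 0], [0, 0, 0], [-0.174, 0, 0], [-0.174, 0, 0]], claw=[2, 2, 2, 32, 32, 40, 40, 40])

```text
t: 27.45
tool_pos: [0.4618, 0.0361, 0.168]
ee_rot: [-124.0, 89.9, 178.4]
ft_force: [-0.3, 0.5, -0.1]
opening: 0.435
```

Call:
apply_moves(xyz=[[-15, 0, 0], [-10, 0, 0], [0, 0, 0], [0, 0, 0], [0, 0, 0], [0, 0, 0], [0, 0, 0], [0, -25, -5]], rot=[[-0.174, 0, 0], [-0.174, 0, 0], [-0.174, 0, 0], [-0.174, 0, 0], [-0.174, 0, 0], [-0.174, 0, 0], [-0.179, 0, 0], [0, 0, 0]], claw=[40, 40, 40, 40, 40, 40, 40, 40])

```text
t: 28.45
tool_pos: [0.4621, 0.0113, 0.1921]
ee_rot: [154.1, 89.9, 166.5]
ft_force: [-0.3, -0.2, -0.0]
opening: 0.437
```

Call:
apply_moves(xyz=[[0, -40, -5], [0, -50, -5], [0, -50, -5], [0, -42, -5], [0, -28, -5], [0, -15, 0], [0, -7, 0], [0, 0, 0]], rot=[[0, 0, 0], [0, 0, 0], [0, 0, 0], [0, 0, 0], [0, 0, 0], [0, 0, 0], [0, 0, 0], [0, 0, 0]], claw=[40, 40, 40, 40, 40, 40, 40, 40])

```text
t: 29.45
tool_pos: [0.4875, -0.2208, 0.1925]
ee_rot: [116.1, 90.0, 128.3]
ft_force: [0.6, -0.1, 0.9]
opening: 0.435
```

```bash
python3 - <<'E'
from h import *
go((437,-233,54),102.17)
w=grab('wrist','w2.png');np.savez('w2.npz',**{k:np.array(v) for k,v in w.items()})
print(proj(w,[(.437,-.233,.05),(.437,-.233,0)]))
E
```

```text
t 29.45 pos [ 487.5 -220.8  192.5] rot [ 0.001 -0.    -0.001] shift [138.5  -1.3 -51.9] F [ 0.6 -0.1  0.9] q6 -134.8 q1 -32.6 op 39.9
[[315.69965277 137.8598784 ]
 [315.85425961 133.13009583]]
```

View pics/w2.png

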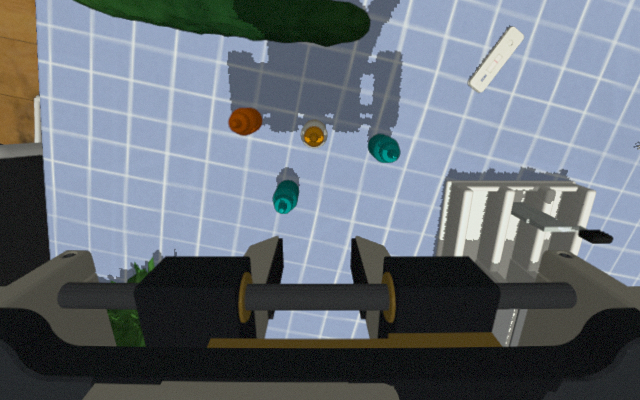

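The amber cap of the white bottle is at (314,136), matching the prediction of (316,138). The orange bottle is at (245,121) and the turquoise ones at (384,149) and (286,197). The middle slide is visibly back.

```bash
python3 - <<'E'
from h import *
w=dict(np.load('w2.npz'));h=cv2.cvtColor(w['pixels'],cv2.COLOR_RGB2HSV)[115:160,295:335]
k=((h[...,0]>12)&(h[...,0]<32)&(h[...,1]>120)&(h[...,2]>60)).astype(np.uint8)
c=max(cv2.findContours(k,0,1)[0],key=cv2.contourArea);(x,y),r=cv2.minEnclosingCircle(c);print(x+295,y+115,r)
for z in (.05,.058): 
  P=onz(w,(x+295,y+115),z)*1000;print(P,'diam',r*2*np.linalg.norm(onz(w,(x+296,y+115),z)-onz(w,(x+295,y+115),z))*1000)
go((*P[:2],54),102.17)
E
```

```text
313.5 136.0 10.111974716186523
[ 435.68247003 -235.51132247   50.        ] diam 20.02705460868786
[ 434.8701791  -235.59741871   58.        ] diam 19.492943710568195
t 29.5 pos [ 487.5 -220.5  192.6] rot [ 0.001 -0.    -0.001] shift [138.6  -3.7 -54.6] F [-0.1  0.1  0. ] q6 -134.8 q1 -32.6 op 39.8
```

Call:
apply_moves(xyz=[[0, -1, -14], [10, -1.7, -22], [20, -1, -18], [28, 0, 0], [30, 0, 0], [25, 0, 0], [17, 0, 0], [8.5, 0, 0]], rot=[[0, 0, 0], [0, 0, 0], [0, 0, 0], [0, 0, 0], [0, 0, 0], [0, 0, 0], [0, 0, 0], [0, 0, 0]], claw=[40, 40, 40, 40, 40, 40, 40, 40])

```text
t: 30.5
tool_pos: [0.4346, -0.2358, 0.0536]
ee_rot: [130.1, 89.9, 142.3]
ft_force: [0.6, -0.2, 0.4]
opening: 0.43
```

Call:
apply_moves(xyz=[[0, 0, 0], [0, 0, 0], [0, 0, 0], [0, 0, 0], [0, 0, 0], [-4, 0, 0], [-10, 0, 0], [-10, 0, 0]], rot=[[0, 0, 0], [0, 0, 0], [0, 0, 0], [0, 0, 0], [0, 0, 0], [0, 0, 0], [0, 0, 0], [0, 0, 0]], claw=[25, 5, 5, 5, 5, 5, 5, 5])

```text
t: 31.5
tool_pos: [0.4356, -0.2364, 0.0789]
ee_rot: [56.4, 90.0, 68.6]
ft_force: [-0.3, 0.3, -0.3]
opening: 0.178
```

```bash
python3 - <<'E'
from h import *
go((*rk(-30,0),150),102.17)
a=grab('scene')['pixels'];b=grab('side')['pixels']
A=cv2.resize(a[220:350,290:410],(396,430),interpolation=3);B=cv2.resize(b[200:330,250:370],(396,430),interpolation=3)
cv2.imwrite('pics/g2.png',np.hstack([A,B])[:,:,::-1])
E
```

```text
t 31.5 pos [ 435.6 -236.4   78.9] rot [ 0.  0. -0.] shift [-71.1 237.9 131.1] F [-0.3  0.3 -0.3] q6 -139.5 q1 -37.4 op 16.3
```

View pics/g2.png

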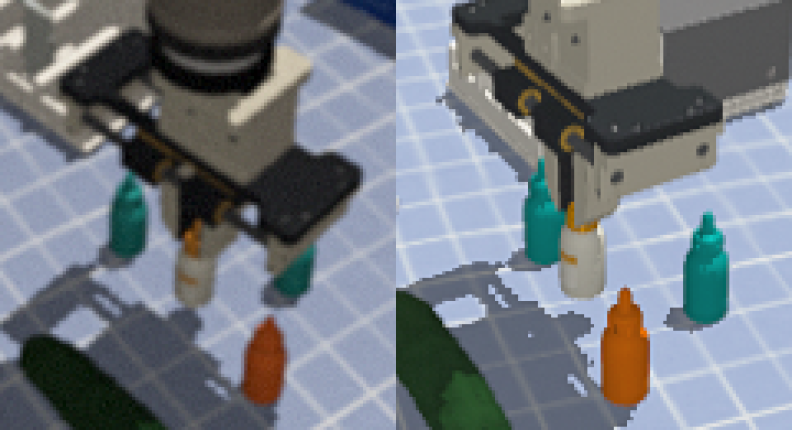

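The bottle is held upright by its cap, with the look-alikes undisturbed. I'll carry it over the middle bay.

Call:
apply_moves(xyz=[[-25, 0, 0], [-30, 5, 5], [-16, 15, 10], [0, 25, 15], [0, 32, 18], [0, 35, 18], [0, 35, 18], [0, 30, 16]], rot=[[0, 0, 0], [0, 0, 0], [0, 0, 0], [0, 0, 0], [0, 0, 0], [0, 0, 0], [0, 0, 0], [0, 0, 0]], claw=[5, 5, 5, 5, 5, 5, 5, 5])

```text
t: 32.6
tool_pos: [0.4961, -0.0409, 0.1492]
ee_rot: [62.8, 90.0, 75.0]
ft_force: [0.5, -0.5, -0.7]
opening: 0.173
```

Call:
apply_moves(xyz=[[0, 26, 14], [0, 18, 9], [0, 11, 5], [0, 6, 3], [0, 0, 0], [0, 0, 0], [0, 0, 0], [0, 0, 0]], rot=[[0, 0, 0], [0, 0, 0], [0, 0, 0], [0, 0, 0], [0, 0, 0], [0, 0, 0], [0, 0, 0], [0, 0, 0]], claw=[5, 5, 5, 5, 5, 5, 5, 5])

```text
t: 33.6
tool_pos: [0.5134, 0.0235, 0.1492]
ee_rot: [12.6, 90.0, 24.8]
ft_force: [1.5, -1.0, -0.7]
opening: 0.176
```

```bash
python3 - <<'E'
from h import *
print(tr());go((*rk(-30,0),64.5),102.17)
w=grab('wrist','w3.png');np.savez('w3.npz',**{k:np.array(v) for k,v in w.items()})
X=[(*rk(x,y)/1000,z) for x,y,z in ((-60,17.5,.045),(-60,-17.5,.045),(-60,28.5,.045),(-60,-28.5,.045),(-100,17.5,.045),(-100,-17.5,.045))]
q=proj(w,X);print(q.round(1))
im=w['pixels'].copy()
for p in q: cv2.circle(im,tuple(int(round(v)) for v in p),1,(255,0,0),-1)
s=grab('side')['pixels']
o=np.hstack([cv2.resize(im[100:340,180:460],(467,400),interpolation=2),cv2.resize(s[130:260,250:358],(333,400),interpolation=3)])
cv2.imwrite('pics/w3c.png',o[:,:,::-1])
E
```

```text
(np.float64(-30.2), np.float64(-0.2), np.float64(149.2))
t 33.6 pos [513.4  23.5 149.2] rot [-0.  0. -0.] shift [84.7  0.2  0.2] F [ 1.5 -1.  -0.7] q6 -108.1 q1 -5.9 op 16.2
[[336.9 167.7]
 [297.6 167.7]
 [349.2 167.7]
 [285.3 167.7]
 [337.8 121.5]
 [296.7 121.5]]
```

View pics/w3c.png

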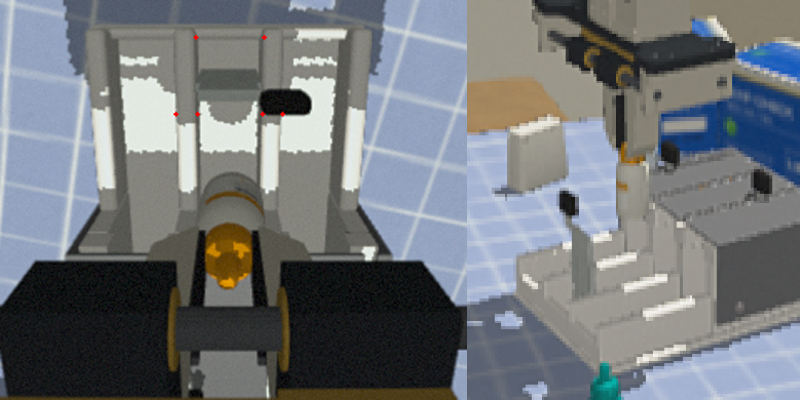

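The predicted divider edges fall on the seen ones to within 1 px. The bottle hangs vertically over the middle lane, so I lower it.

Call:
apply_moves(xyz=[[10, 0, 0], [18, 0, 0], [18, 0, 0], [15, 0, 0], [10, 0, 0], [7, 0, 0], [4, 0, 0], [1.5, 0, 0]], rot=[[0, 0, 0], [0, 0, 0], [0, 0, 0], [0, 0, 0], [0, 0, 0], [0, 0, 0], [0, 0, 0], [0, 0, 0]], claw=[5, 5, 5, 5, 5, 5, 5, 5])

```text
t: 34.7
tool_pos: [0.5135, 0.0239, 0.0657]
ee_rot: [-7.4, 90.0, 4.8]
ft_force: [-0.8, 0.7, -0.0]
opening: 0.178
```

Call:
apply_moves(xyz=[[0.8, 0, 0], [0.4, 0, 0], [0, 0, 0], [0, 0, 0], [0, 0, 0], [0, 0, 0], [0, 0, 0], [0, 0, 0]], rot=[[0, 0, 0], [0, 0, 0], [0, 0, 0], [0, 0, 0], [0, 0, 0], [0, 0, 0], [0, 0, 0], [0, 0, 0]], claw=[5, 5, 5, 18, 20, 24, 30, 36])

```text
t: 35.7
tool_pos: [0.5133, 0.0239, 0.0644]
ee_rot: [145.8, 90.0, 158.0]
ft_force: [0.5, -0.2, 0.3]
opening: 0.37
```

Call:
apply_moves(xyz=[[-5, 0, 0], [-12, 0, 0], [-20, 0, 0], [-28, 0, 0], [-20, 0, 0], [-10, 0, 0], [0, 0, 0], [0, 0, 0]], rot=[[0, 0, 0], [0, 0, 0], [0, 0, 0], [0, 0, 0], [0, 0, 0], [0.17, 0, 0], [0.17, 0, 0], [0.17, 0, 0]], claw=[36, 36, 36, 36, 36, 32, 32, 32])

```text
t: 36.7
tool_pos: [0.5136, 0.0239, 0.1607]
ee_rot: [13.2, 89.9, -4.1]
ft_force: [-0.2, 0.0, 1.0]
opening: 0.345
```

```bash
python3 - <<'E'
from h import *
w=grab('wrist')['pixels'];s=grab('side')['pixels']
cv2.imwrite('pics/w4c.png',np.hstack([cv2.resize(w[60:300,180:460],(467,400),interpolation=2),cv2.resize(s[130:260,250:358],(333,400),interpolation=3)])[:,:,::-1])
go((*rk(-76.6,23),103),12.17)
E
```

```text
t 36.8 pos [513.5  23.9 160.4] rot [ 1.06e+00  1.00e-03 -1.00e-03] shift [ 57.4 -46.6 -22.9] F [ 0.5 -0.2  0.1] q6 -78.8 q1 -5.9 op 32.0
```

View pics/w4c.png

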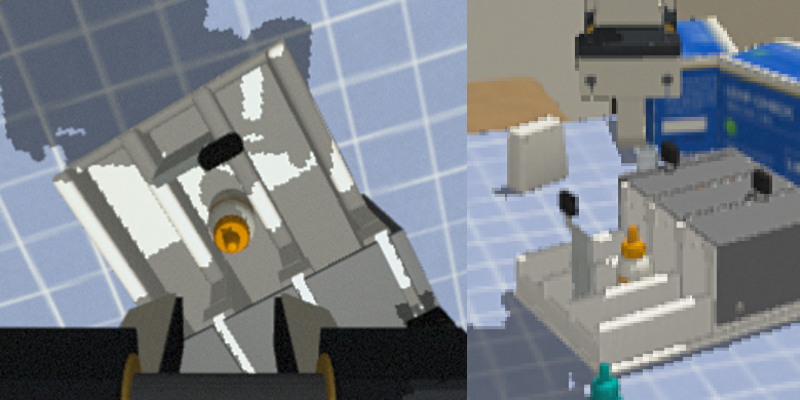

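The bottle stands upright in the middle bay (wrist crop (231,235)). Now I re-grip the middle tab.

Call:
apply_moves(xyz=[[0, 0, 0], [0, 0, 0], [0, 0, 0], [0, 0, 0], [0, 0, 0], [0, 0, 0], [0, -12, -6], [0, -18, -9]], rot=[[0.177, 0, 0], [0.177, 0, 0], [0.177, 0, 0], [0.177, 0, 0], [0.176, 0, 0], [0.176, 0, 0], [0, 0, 0], [0, 0, 0]], claw=[32, 32, 32, 32, 32, 32, 32, 32])

```text
t: 37.8
tool_pos: [0.4799, 0.0324, 0.1596]
ee_rot: [-130.8, 90.0, 151.8]
ft_force: [-0.2, -0.6, 0.1]
opening: 0.349
```

Call:
apply_moves(xyz=[[0, -11, -5], [5, -5.6, -2.9], [12, 0, 0], [16, 0, 0], [14, 0, 0], [7, 0, 0], [3.4, 0, 0], [0, 0, 0]], rot=[[0, 0, 0], [0, 0, 0], [0, 0, 0], [0, 0, 0], [0, 0, 0], [0, 0, 0], [0, 0, 0], [0, 0, 0]], claw=[32, 32, 32, 32, 32, 32, 32, 32])

```text
t: 38.8
tool_pos: [0.4631, 0.0364, 0.1021]
ee_rot: [126.9, 90.0, 49.1]
ft_force: [0.3, -0.8, -0.2]
opening: 0.35
```

Call:
apply_moves(xyz=[[0, 0, 0], [0, 0, 0], [0, 0, 0], [0, 0, 0], [0, 1, 0], [0, 2, 0], [0, 3, 0], [0, 3, 0]], rot=[[0, 0, 0], [0, 0, 0], [0, 0, 0], [0, 0, 0], [0, 0, 0], [0, 0, 0], [0, 0, 0], [0, 0, 0]], claw=[2, 2, 2, 2, 2, 2, 2, 2])

```text
t: 39.8
tool_pos: [0.4721, 0.0384, 0.1023]
ee_rot: [84.5, 90.0, 6.8]
ft_force: [-2.4, 0.4, 5.3]
opening: 0.083
```

```bash
python3 - <<'E'
from h import *
print(tr());go((*rk(78.4,23),103),12.17)
E
```

```text
(np.float64(-67.4), np.float64(23.0), np.float64(102.3))
t 39.8 pos [472.1  38.4 102.3] rot [ 0.001  0.    -0.   ] shift [ -0.7 145.8  -0. ] F [-2.4  0.4  5.3] q6 -16.9 q1 -4.6 op 7.6
```

Call:
apply_moves(xyz=[[0, 3, 0], [0, 4, 0], [0, 4, 0], [0, 4, 0], [0, 4, 0], [0, 4, 0], [0, 4, 0], [0, 3, 0]], rot=[[0, 0, 0], [0, 0, 0], [0, 0, 0], [0, 0, 0], [0, 0, 0], [0, 0, 0], [0, 0, 0], [0, 0, 0]], claw=[2, 2, 2, 2, 2, 2, 2, 2])

```text
t: 40.8
tool_pos: [0.5015, 0.0447, 0.1023]
ee_rot: [81.1, 90.0, 3.3]
ft_force: [-0.8, -0.4, 4.9]
opening: 0.083
```

```bash
python3 - <<'E'
from h import *
print(tr())
s=grab('scene')['pixels'];d=grab('side')['pixels']
cv2.imwrite('pics/p1.png',np.hstack([cv2.resize(s[160:280,270:378],(360,400),interpolation=3),cv2.resize(d[150:270,250:358],(360,400),interpolation=3)])[:,:,::-1])
E
```

```text
(np.float64(-37.3), np.float64(23.0), np.float64(102.3))
```

View pics/p1.png

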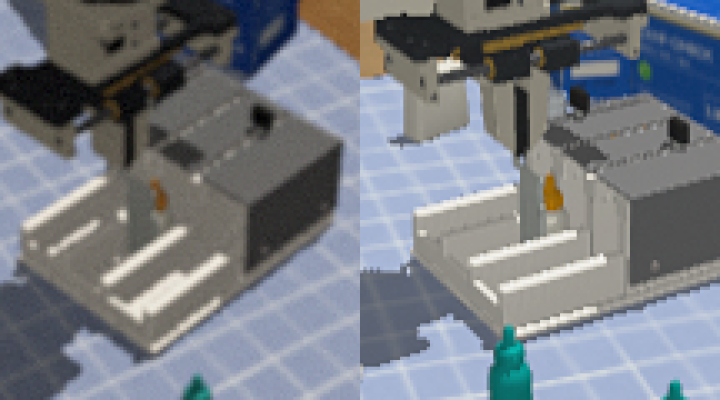

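The bottle's upright at the cover's mouth, with its amber cap just ahead of the plate. I'll keep pushing.

Call:
apply_moves(xyz=[[0, 3, 0], [0, 4, 0], [0, 4, 0], [0, 4, 0], [0, 4, 0], [0, 4, 0], [0, 4, 0], [0, 4, 0]], rot=[[0, 0, 0], [0, 0, 0], [0, 0, 0], [0, 0, 0], [0, 0, 0], [0, 0, 0], [0, 0, 0], [0, 0, 0]], claw=[2, 2, 2, 2, 2, 2, 2, 2])

```text
t: 41.9
tool_pos: [0.5316, 0.0512, 0.1023]
ee_rot: [67.3, 90.0, -10.5]
ft_force: [-1.5, -0.4, 5.9]
opening: 0.083
```

Call:
apply_moves(xyz=[[0, 4, 0], [0, 4, 0], [0, 4, 0], [0, 4, 0], [0, 4, 0], [0, 4, 0], [0, 4, 0], [0, 4, 0]], rot=[[0, 0, 0], [0, 0, 0], [0, 0, 0], [0, 0, 0], [0, 0, 0], [0, 0, 0], [0, 0, 0], [0, 0, 0]], claw=[2, 2, 2, 2, 2, 2, 2, 2])

```text
t: 42.9
tool_pos: [0.5629, 0.0579, 0.1023]
ee_rot: [54.9, 90.0, -22.8]
ft_force: [-1.0, -0.6, 5.7]
opening: 0.085
```

Call:
apply_moves(xyz=[[0, 4, 0], [0, 4, 0], [0, 4, 0], [0, 4, 0], [0, 4, 0], [0, 4, 0], [0, 4, 0], [0, 4, 0]], rot=[[0, 0, 0], [0, 0, 0], [0, 0, 0], [0, 0, 0], [0, 0, 0], [0, 0, 0], [0, 0, 0], [0, 0, 0]], claw=[2, 2, 2, 2, 2, 2, 2, 2])

```text
t: 43.9
tool_pos: [0.5941, 0.0647, 0.1023]
ee_rot: [51.9, 90.0, -25.9]
ft_force: [-1.1, -1.2, 5.8]
opening: 0.084
```

```bash
python3 - <<'E'
from h import *
print(tr());go((*rk(78.4,23),103),12.17)
E
```

```text
(np.float64(57.4), np.float64(23.0), np.float64(102.3))
t 43.9 pos [594.1  64.7 102.3] rot [ 0.001  0.    -0.   ] shift [-0.7 21.  -0. ] F [-1.1 -1.2  5.8] q6 -13.4 q1 -1.1 op 7.8
```

Call:
apply_moves(xyz=[[0, 3, 0], [0, 3, 0], [0, 3, 0], [0, 2, 0], [0, 2, 0], [0, 2, 0], [0, 1, 0], [0, 1, 0]], rot=[[0, 0, 0], [0, 0, 0], [0, 0, 0], [0, 0, 0], [0, 0, 0], [0, 0, 0], [0, 0, 0], [0, 0, 0]], claw=[2, 2, 2, 2, 2, 2, 2, 2])

```text
t: 44.9
tool_pos: [0.6107, 0.0683, 0.1023]
ee_rot: [56.1, 90.0, -21.7]
ft_force: [-0.8, -1.0, 4.6]
opening: 0.082
```

Call:
apply_moves(xyz=[[0, 1, 0], [0, 1, 0], [0, 1, 0], [0, 0.8, 0], [0, 0.8, 0], [0, 0.4, 0], [0, 0, 0], [0, 0, 0]], rot=[[0, 0, 0], [0, 0, 0], [0, 0, 0], [0, 0, 0], [0, 0, 0], [0, 0, 0], [0, 0, 0], [0, 0, 0]], claw=[2, 2, 2, 2, 2, 2, 2, 2])

```text
t: 45.9
tool_pos: [0.6151, 0.0692, 0.1023]
ee_rot: [-81.1, 90.0, -158.8]
ft_force: [-2.9, 0.5, 6.1]
opening: 0.085
```

```bash
python3 - <<'E'
from h import *
print(tr());go((*rk(78.4,23),103),12.17)
E
```

```text
(np.float64(78.9), np.float64(23.0), np.float64(102.3))
t 45.9 pos [615.1  69.2 102.3] rot [0.001 0.    0.001] shift [-0.7 -0.5  0. ] F [-2.9  0.5  6.1] q6 -12.9 q1 -0.7 op 7.8
```

Call:
apply_moves(xyz=[[0, 0.4, 0], [0, 0.4, 0], [0, 0.4, 0], [0, 0, 0], [0, 0, 0], [0, 0, 0], [0, 0, 0], [0, 0, 0]], rot=[[0, 0, 0], [0, 0, 0], [0, 0, 0], [0, 0, 0], [0, 0, 0], [0, 0, 0], [0, 0, 0], [0, 0, 0]], claw=[2, 2, 2, 2, 2, 2, 2, 2])

```text
t: 46.9
tool_pos: [0.6152, 0.0693, 0.1023]
ee_rot: [-90.0, 89.8, -167.8]
ft_force: [-6.5, -2.1, 9.4]
opening: 0.083
```

Call:
apply_moves(xyz=[[0, 0, 0], [0, 0, 0], [0, 0, 0], [-10, 0, 0], [-25, 0, 0], [-30, 0, 0], [-30, -5, 0], [-20, -15, 0]], rot=[[0, 0, 0], [0, 0, 0], [0, 0, 0], [0, 0, 0], [0, 0, 0], [0, 0, 0], [0, 0, 0], [0, 0, 0]], claw=[30, 30, 30, 30, 30, 30, 30, 30])

```text
t: 47.9
tool_pos: [0.5977, 0.0655, 0.2193]
ee_rot: [78.6, 89.8, 0.8]
ft_force: [1.0, -0.1, -1.0]
opening: 0.328
```

Call:
apply_moves(xyz=[[-10, -30, 0], [-10, -40, 0], [-10, -40, 0], [0, -30, 0], [0, -15, 0], [0, -5, 0], [0, 0, 0], [0, 0, 0]], rot=[[0, 0, 0], [0, 0, 0], [0, 0, 0], [0, 0, 0], [0, 0, 0], [0, 0, 0], [0, 0, 0], [0, 0, 0]], claw=[30, 30, 30, 30, 30, 30, 30, 30])

```text
t: 48.9
tool_pos: [0.4414, 0.0316, 0.2469]
ee_rot: [171.9, 90.0, 94.2]
ft_force: [-0.2, -0.7, -0.2]
opening: 0.326
```

```bash
python3 - <<'E'
from h import *
print(tr())
w=grab('wrist','wf.png');h=cv2.cvtColor(w['pixels'],cv2.COLOR_RGB2HSV)
k=(h[...,2]<45).astype(np.uint8);k[235:]=0
n,l,st,ce=cv2.connectedComponentsWithStats(k)
for i in range(1,n):
    if st[i][4]>40:
        p=onz(w,ce[i],.108)[:2]*1000;print(st[i].tolist(),ce[i].round(1),'rack',(p@U-537).round(1),(p@N+85).round(1))
d=grab('side')['pixels'];s=grab('scene')['pixels']
cv2.imwrite('pics/f.png',np.hstack([cv2.resize(w['pixels'][0:260,240:560],(420,341)),cv2.resize(d[150:310,230:440],(380,341),interpolation=3)])[:,:,::-1])
E
```

```text
(np.float64(-98.8), np.float64(22.8), np.float64(246.9))
[454, 134, 16, 21, 253] [461.6 143.7] rack 44.2 68.8
[478, 178, 16, 21, 252] [485.7 188.2] rack 76.4 23.1
[471, 219, 15, 16, 198] [478.  227.1] rack 75.8 -20.8
```

View pics/f.png

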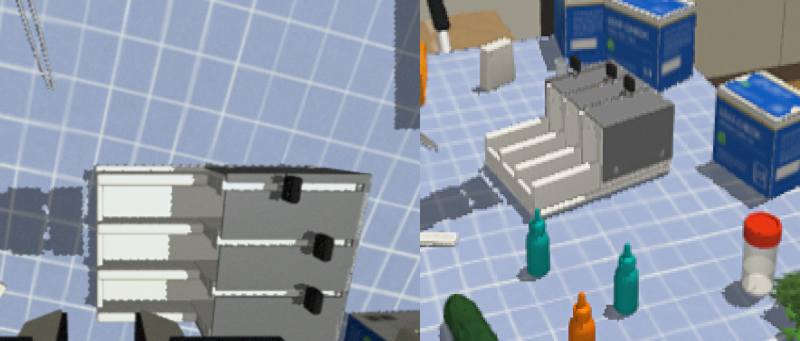

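```bash
python3 - <<'E'
from h import *
a=grab('scene');b=grab('side')
for im,(x0,y0,x1,y1) in ((a,(295,175,380,225)),(b,(295,165,375,210))):
    h=cv2.cvtColor(im['pixels'],cv2.COLOR_RGB2HSV);k=np.zeros(h.shape[:2],np.uint8);k[y0:y1,x0:x1]=h[y0:y1,x0:x1,2]<50
    n,l,st,ce=cv2.connectedComponentsWithStats(k)
    for i in range(1,n):
        if st[i][4]>12:
            p=onz(im,ce[i],.106)[:2]*1000;print(ce[i].round(1),st[i][4],'rack',(p@U-537).round(1),(p@N+85).round(1))
print(env.read_state()['t']); env.sign_off()
E
```

```text
[315.9 186.6] 27 rack 42.5 64.7
[335.5 188. ] 34 rack 75.6 21.3
[348.2 194.9] 32 rack 76.1 -24.8
[360.6 217.2] 235 rack 26.2 -110.1
[315.3 179.4] 33 rack 46.6 66.7
[335.1 182.7] 30 rack 78.8 20.4
[345.  188.8] 31 rack 78.9 -25.4
49.15
the job is handed in; nothing more can be done
```

The job is done and handed in at t ≈ 49 s of the 72 s allowed. Sign-off gives no verdict.

**Finding the lanes:** I gripped each tab and pushed it slowly until it stopped.
- **Middle:** ran through to travel ≈ 0.180, so it's the empty lane.
- **Right:** stopped at ≈ 0.155, so it holds the single bottle.
- **Left:** stopped at ≈ 0.123, so it holds the twin pack.

**Loading the bottle:** I drew the middle slide back to ≈ 0. I then stood the white-bodied spare upright in the middle bay and let go. Pushing the slide forward again, it stopped firmly at ≈ 0.155 with about 6 N. The highest force seen at the end of any move was about 12 N, counting a steady upward 5 N while gripping a tab.

**Last checks:**
- **Tab positions:** the tabs measured at rack x ≈ 44, 76 and 76 mm (left, middle, right) in the wrist view. The ideal is 45.5, 77.5 and 77.5. The scene and side views read 42.5–46.6, 75.6–78.8 and 76.1–78.9, so the cameras disagree by about 3 mm. The spacing between tabs is consistent with snug slides in every view.
- **Right tab:** its outline was clipped in the wrist view, so I relied on the other two cameras for it.
- **Cup, timer and look-alike bottles:** the arm never touched them, and those in the last pictures stand as before. The vial isn't clearly visible there, so I checked it only by keeping clear of it.

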